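# Kit the C-scrolls and stack the tote

### The arm

A 6-joint arm with a two-finger parallel gripper is mounted at the origin on the work surface. World frame = base frame: x ahead of the robot, y to its left, z up, the work surface at z = 0. Lengths are in m, angles in degrees, forces in N, time in s.
With the tool pointing down it reaches from about 0.375 to 0.925 m from the base axis. Payload 5.7 kg.
Tool frame: the origin (TCP) lies midway between the tips of the shut fingers; the grasp point (between the pads) lies 19 mm behind it; z points along the fingers, y is the direction in which the jaws open and shut (so a half turn about z gives the same grasp; the last joint's range is limited). The gripper opens to 88 mm and grips with 3 to 60 N. Pads are 20 mm wide; open, the fingers measure 115 mm over their backs; the gripper's body (75 mm by 178 mm) begins 61 mm behind the grasp point.
Start: joints at [-75.865, 20.558, 86.54, -0, 72.909, -6.595], TCP at [0.212, -0.561, 0.223] pointing down, gripper open.
Joint ranges: [-170.27, 170.27], [-57.76, 135], [12.27, 136.19], [-55.21, 235.2], [11.17, 155.16], [-170.74, 170.74]. Speed limits (degrees/s): [136.94, 136.94, 180, 180, 180, 180].

### API

Orientations are given as [roll, pitch, yaw] about the fixed x, y, z axes, in that order (R = Rz(yaw) Ry(pitch) Rx(roll)).
In Python, from plant import r gives the robot as it stands. The module is installed in compiled form; this text tells all that it offers.
- The arm moves only by the tool arm_command, never from a script. Its argument "moves" is a list of rows, each an object with "linear": the shift along the tool's x, y, z in cm, a list of three; "rot": the turn, a rotation vector about the tool's x, y, z in degrees, a list of three. A call has 1 to 20 rows; each row is the pose to reach, as a shift and turn from the pose commanded when the call began, along the tool's axes at that moment; what a row does not reach only later rows make up. A row lasts 1/10 s, in which the tool goes at most 50 mm and 8.59 degrees, less where a joint would pass 70% of its speed; a pose out of reach is approached as far as the arm can. A call with a gripper value outside its range is refused whole. "claw" is the opening, from 0 (shut) to 1 (fully open), set as the call begins (left out, the last holds). The fingers move at their own pace and stop on an object; "grip_force" is the grip in N (left out, the last holds). Time passes only in rows, so rows that repeat a pose let the fingers close. It gives the time, the measured TCP pose, the force and the opening at its end, in the units of the state.
- r.read_state(): the state, without advancing time (a new reading comes with each control period).
- r.read_camera(name): name is "scene" or "top" or "wrist"; returns a dict with "pixels" (384x512x3 uint8, red, green, blue), "K" (3x3 intrinsics, pixels), "world_to_cam" (4x4, takes a point from world to camera coordinates); the wrist camera has in their place "hand_eye" (4x4, takes a point from camera to tool coordinates, whose origin is the TCP and whose axes are the flange's). Camera axes: x right, y up, looking along -z (the intrinsics and any distortion apply to the point x, -y, -z); pixel columns grow to the right and rows downward; lengths in m; the calibration is good to about 2 mm. A picture is of the moment at which its call begins: read the wrist's pose just before it. There is no depth.
- r.close_job(): hands the job in, once; it reports no verdict.
The state is a dict: "clock": time; "joint_positions": joint angles; "dq": joint speeds; "effort": joint torques, N m; "tool_pos": TCP position; "ee_rot": TCP orientation; "wrist_force": force on the tool from outside, world axes, zero at the start; "ft_torque": the same for the moment, N m; "opening": finger opening in m.
Only numpy, scipy, OpenCV 4.12 (cv2) and the standard library are available. Lean on these libraries where they do the work, as an engineer would, in place of code of your own. Each camera call takes 0.05 s, during which the arm holds its last target. There are 200 camera calls.

### The job

Gather the three C-shaped scrolls (both ends curled to the same side) into the grey bin and leave the three S-shaped ones and the hammer where they lie. Then take the tote by its handle, turn it half a turn so that its low end is over the bin's high end, and stack it squarely on the bin: its four lugs must rest on the rim, not drop into the notches. Let go and leave it all at rest.

Things in the scene. Friction and masses are not known exactly. Their poses are not given: they have to be found in the camera images.
- scroll_c1_back (a point): C-scroll of dark flat bar 8 mm thick, lying flat, 18 mm high, loose. Point: middle of its straight back (60 mm long), 9 mm above its underside; y along the back, z up. Both ends curl to +x, the side of the mouth: 98 mm long (y), from x = -4 to +34 mm. The mouth is clear 18 mm either side of the middle, so the back can be pinched there across x. About 150 g. Goes in the bin.
- scroll_c2_back (a point): C-scroll of dark flat bar 8 mm thick, lying flat, 18 mm high, loose. Point: middle of its straight back (60 mm long), 9 mm above its underside; y along the back, z up. Both ends curl to +x, the side of the mouth: 98 mm long (y), from x = -4 to +34 mm. The mouth is clear 18 mm either side of the middle, so the back can be pinched there across x. About 150 g. Goes in the bin.
- scroll_c3_back (a point): C-scroll of dark flat bar 8 mm thick, lying flat, 18 mm high, loose. Point: middle of its straight back (60 mm long), 9 mm above its underside; y along the back, z up. Both ends curl to +x, the side of the mouth: 98 mm long (y), from x = -4 to +34 mm. The mouth is clear 18 mm either side of the middle, so the back can be pinched there across x. About 150 g. Goes in the bin.
- scroll_s1_back (a point): S-scroll of dark flat bar 8 mm thick, lying flat, 18 mm high, loose. Point: middle of its straight back (60 mm long), 9 mm above its underside; y along the back, z up. The +y end curls to -x, the -y end to +x: 98 mm long (y), 68 mm wide. A look-alike that stays where it lies.
- scroll_s2_back (a point): S-scroll of dark flat bar 8 mm thick, lying flat, 18 mm high, loose. Point: middle of its straight back (60 mm long), 9 mm above its underside; y along the back, z up. The +y end curls to -x, the -y end to +x: 98 mm long (y), 68 mm wide. A look-alike that stays where it lies.
- scroll_s3_back (a point): S-scroll of dark flat bar 8 mm thick, lying flat, 18 mm high, loose. Point: middle of its straight back (60 mm long), 9 mm above its underside; y along the back, z up. The +y end curls to -x, the -y end to +x: 98 mm long (y), 68 mm wide. A look-alike that stays where it lies.
- bin: Grey steel bin, fixed, open on top. Origin under its centre; x along it, z up. Inside 194 (x) by 128 mm (y), floor at z = 4 mm. Long walls: rim at z = 70 mm with a ledge outwards (|y| = 64 to 79 mm). End walls: 62 mm high at -x (high end), 45 mm at +x (low end). Notches in both long walls, 36 mm wide, rim down to z = 26 mm, centred at x = +75 and -30 mm.
- tote_grip (a point): Middle of the handle bar of the loose aluminium tote (open tray 172 x 104 x 45 mm, 0.45 kg, brass rivets in it). The bar runs along the tote's x, 14 mm wide, 12 mm high; the point is on its axis, 85 mm above the tote's underside, over its centre. x points to the tote's low end, z up. Stacked on the rim, turned half a turn, it is 152 mm above the bin's origin.
- tote_low_end (a point): Middle of the top edge of the tote's low end wall (22 mm high; the other end 45 mm), 85 mm from its centre along its +x. The tote's lugs: two on each long side, 16 mm wide, out to |y| = 77 mm, at x = +75 and -30 mm, undersides 3 mm above the tote's. Facing like the bin they fall into its notches; turned half a turn they rest on its rim.
- hammer: Hammer lying beyond the scrolls, 280 mm long along its x, handle to -x; origin under it. A bystander, to be left alone.
There are look-alikes about, which are no part of the job. What is shaped like the part that bears scroll_c3_back but orange or red is not meant.

How it is judged (in metres and radians):
On the way, in this order (a step that is already met when the one before it is completed fails the run):
1. the three C-scrolls lie in the bin, the tote still off it (x of scroll_c1_back in the frame of bin between -0.094 and 0.094 m and y of scroll_c1_back in the frame of bin between -0.062 and 0.062 m and z of scroll_c1_back in the frame of bin between 0.004 and 0.062 m and x of scroll_c2_back in the frame of bin between -0.094 and 0.094 m and y of scroll_c2_back in the frame of bin between -0.062 and 0.062 m and z of scroll_c2_back in the frame of bin between 0.004 and 0.062 m and x of scroll_c3_back in the frame of bin between -0.094 and 0.094 m and y of scroll_c3_back in the frame of bin between -0.062 and 0.062 m and z of scroll_c3_back in the frame of bin between 0.004 and 0.062 m and horizontal distance between tote_grip and bin above 0.16 m), for 0.2 s.
2. the tote, turned half a turn, rests on the bin's rim (horizontal distance between tote_grip and bin below 0.012 m and z of tote_grip in the frame of bin between 0.148 and 0.155 m and x of tote_low_end in the frame of bin below -0.06 m and angle between the x axis of tote_grip and the x axis of bin, either way round below 0.12 rad and angle between tote_grip's own z axis and vertical below 0.04 rad), for 0.2 s.
At the end, for the whole second after the job is handed in: All three C-scrolls inside the bin (middle of each back below 62 mm). Tote level (0.04 rad), within 12 mm of the bin's centre and 0.12 rad of its length, low end over the bin's high end, handle 148 to 155 mm above the bin's underside (lugs on the rim). All at rest (all of step 2 and x of scroll_c1_back in the frame of bin between -0.094 and 0.094 m and y of scroll_c1_back in the frame of bin between -0.062 and 0.062 m and z of scroll_c1_back in the frame of bin between 0.004 and 0.062 m and x of scroll_c2_back in the frame of bin between -0.094 and 0.094 m and y of scroll_c2_back in the frame of bin between -0.062 and 0.062 m and z of scroll_c2_back in the frame of bin between 0.004 and 0.062 m and x of scroll_c3_back in the frame of bin between -0.094 and 0.094 m and y of scroll_c3_back in the frame of bin between -0.062 and 0.062 m and z of scroll_c3_back in the frame of bin between 0.004 and 0.062 m and linear speed of each of scroll_c1, scroll_c2, scroll_c3, tote below 0.02 m/s); the robot touches nothing.
It fails at once if an S-scroll is moved by more than 30 mm (distance of any of scroll_s1_back, scroll_s2_back, scroll_s3_back from where it was at the start of the episode above 0.03 m).
It fails at once if the hammer is moved by more than 40 mm (distance of hammer from where it was at the start of the episode above 0.04 m).
It also fails if it takes over 120 s, if anything falls off the work surface, if the arm or the gripper's body presses on something with over 40 N, if the wrist force passes 120 N, or if a joint passes its speed limit or range.

## Working session

There is one attempt and no reset: what is moved stays moved. The work goes in short steps, Python scripts to look and compute and a tool call to move; the robot and the scene stay as the last step left them, time stands still between calls to the robot, and variables do not carry over. Pictures are saved under pics/ and viewed, about 12 in all and at most 16, crops included, and the job is handed in when it is done.

Besides the shell and the picture viewer there is one more tool, called after ">>>" by a JSON object that holds its "fn" and its "kwargs", one argument or row to a line. arm_command: Moves the arm, as the interface text tells. Its arguments: {"type":"object","properties":{"moves":{"type":"array","items":{"type":"object","properties":{"linear":{"type":"array","items":{"type":"number"}},"rot":{"type":"array","items":{"type":"number"}}}}},"claw":{"type":"number"},"grip_force":{"type":"number"}},"required":["moves"]}

```bash
mkdir -p pics; ls; python3 - <<'E'
from plant import r
import cv2,numpy as np
print(r.read_state())
for n in("top","scene"):
    d=r.read_camera(n); cv2.imwrite(f"pics/{n}0.png",d["pixels"][...,::-1]); print(n,{k:v for k,v in d.items() if k!="pixels"})
a=cv2.imread("pics/top0.png");cv2.imwrite("pics/top0b.png",cv2.resize(a,(800,600),interpolation=cv2.INTER_CUBIC))
E
```

```text
pics
{'clock': 0.0, 'joint_positions': array([-7.58663687e+01,  2.05955680e+01,  8.65973164e+01, -5.03998552e-04,
        7.29085306e+01, -6.59533002e+00]), 'dq': array([-0.0612393 ,  0.10409817,  0.01403609,  0.07517995,  0.08126227,
       -0.02576535]), 'effort': array([ 1.01247737e-03, -5.15360069e+01, -2.70729768e+01,  6.76679634e-02,
        3.51206807e-02, -9.55160090e-05]), 'tool_pos': array([ 0.21218648, -0.56050522,  0.22184529]), 'ee_rot': array([-1.79899201e+02, -1.11698477e-02,  2.07291000e+01]), 'wrist_force': array([-0.46103894,  0.23784997, -0.55256193]), 'ft_torque': array([-0.00166531,  0.05308038, -0.0077331 ]), 'opening': 0.08800418067206793}
top {'K': array([[497.59305241,   0.        , 268.34354579],
       [  0.        , 497.59305241, 188.60049075],
       [  0.        ,   0.        ,   1.        ]]), 'world_to_cam': array([[ 0.01675756, -0.99980958, -0.0099993 , -0.00865348],
       [ 0.99648163,  0.01587875,  0.08229355, -0.56488301],
       [-0.0821191 , -0.01134316,  0.99655797, -1.13855528],
       [ 0.        ,  0.        ,  0.        ,  1.        ]])}
scene {'K': array([[387.17683961,   0.        , 257.03648314],
       [  0.        , 387.17683961, 189.68590011],
       [  0.        ,   0.        ,   1.        ]]), 'world_to_cam': array([[ 0.79938346,  0.6007384 ,  0.00997328, -0.43994838],
       [-0.41185475,  0.5358052 ,  0.73708104,  0.16007245],
       [ 0.43744915, -0.59331793,  0.67573077, -1.27636499],
       [ 0.        ,  0.        ,  0.        ,  1.        ]])}
```

View pics/top0b.png

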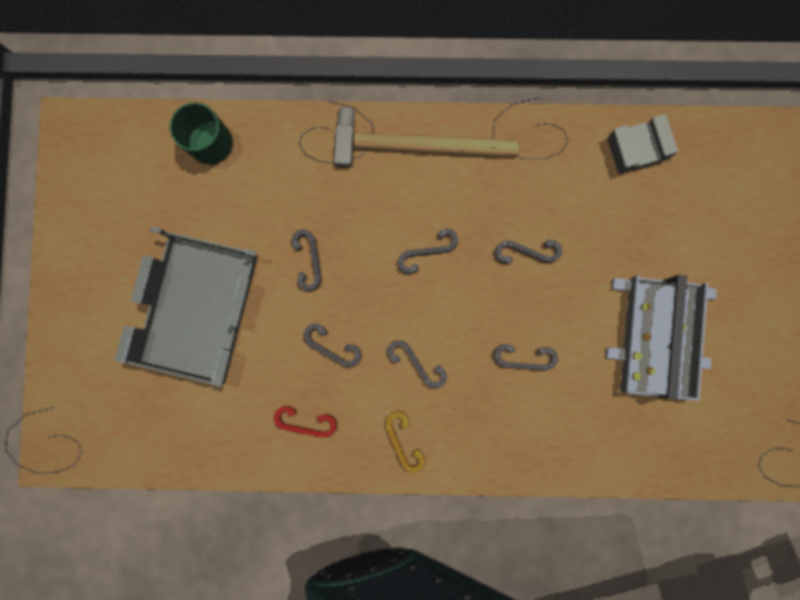

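View pics/scene0.png

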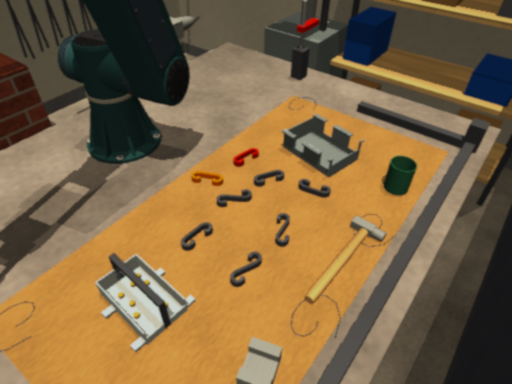

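```bash
cat > h.py <<'E'
import cv2,numpy as np
from scipy.spatial.transform import Rotation as Rn
def cast(d,uv,z,T=None):
    """pixels -> world points on plane z; T = camera->world"""
    if T is None: T=np.linalg.inv(d["world_to_cam"])
    uv=np.atleast_2d(uv).astype(float); K=d["K"]
    v=np.c_[(uv[:,0]-K[0,2])/K[0,0],-(uv[:,1]-K[1,2])/K[1,1],-np.ones(len(uv))]@T[:3,:3].T
    return T[:3,3]+v*((z-T[2,3])/v[:,2])[:,None]
def wristT(s,d):
    A=np.eye(4);A[:3,:3]=Rn.from_euler('xyz',s["ee_rot"],degrees=True).as_matrix();A[:3,3]=s["tool_pos"]
    return A@d["hand_eye"]
def scroll(P):
    """points (N,2) of a C scroll's top -> back middle, yaw of x (mouth)"""
    (c,(w,h),a)=cv2.minAreaRect((P*1000).astype(np.float32)); a=np.radians(a)
    if w<h: a+=np.pi/2; w,h=h,w
    l=np.array([np.cos(a),np.sin(a)]);n=np.array([-l[1],l[0]])
    q=P*1000-c; m=abs(q@l)<15
    s=np.sign((q@n)[m].mean()); b=np.median((q@n)[m])
    return (c+n*b)/1000,np.degrees(np.arctan2(*(-s*n)[::-1])),(w,h,b)
E
python3 - <<'E'
from h import *
from plant import r
d=r.read_camera("top");p=d["pixels"];h=cv2.cvtColor(p,cv2.COLOR_RGB2HSV)
m=((p.max(2)<95)&(h[...,1]<90)).astype(np.uint8)
n,L,st,ce=cv2.connectedComponentsWithStats(m)
for i in range(1,n):
    if 150<st[i,4]<900:
        ys,xs=np.nonzero(L==i); P=cast(d,np.c_[xs,ys],.018)[:,:2]; print(ce[i]*800/512,st[i,4],scroll(P))
k=512/800
for nm,pts,z in[("bin rim",[(170,236),(256,256),(221,384),(142,360),(128,362),(150,258)],.07),("tote handle",[(681,277),(677,398)],.09),("lugs",[(621,285),(615,354),(711,293),(706,363)],.01)]:
    print(nm,cast(d,np.array(pts)*k,z).round(3).tolist())
E
```

```text
[200.61294212 128.82837621] 311 (array([0.82058357, 0.32363646]), np.float64(126.18714141845703), (105.24288940429688, 74.84708404541016, np.float64(-22.148015413223668)))
[636.64685583 149.87059049] 326 (array([ 0.76961013, -0.34078238]), np.float64(18.83061218261718), (88.93206787109375, 66.30148315429688, np.float64(30.99917178534487)))
[427.36650485 250.98604369] 206 (array([ 0.63154599, -0.00956428]), np.float64(-148.35502243041992), (98.37003326416016, 31.701635360717773, np.float64(-0.649019781969018)))
[307.81890369 259.49026639] 244 (array([0.61754589, 0.15969674]), np.float64(100.39595127105713), (90.34474182128906, 34.26231384277344, np.float64(-12.691692305415227)))
[527.45962919 251.83911483] 209 (array([ 0.63312564, -0.16092806]), np.float64(-179.11092483997348), (96.38692474365234, 30.83620834350586, np.float64(-1.1646632763559683)))
[627.44006849 334.90475171] 292 (array([ 0.5118332 , -0.31076086]), np.float64(84.93838500976564), (173.1394805908203, 11.412178993225098, np.float64(1.081513413235952)))
[674.4747227  334.00703925] 586 (array([ 0.50928856, -0.38149138]), 
[... 385 characters left out ...]
54541015625, 33.78049850463867, np.float64(12.758140323628231)))
[415.63297194 363.48852041] 196 (array([0.46174467, 0.00393251]), np.float64(146.2101287841797), (96.04397583007812, 31.62706184387207, np.float64(-0.09743364869781483)))
[523.60576923 359.59134615] 195 (array([ 0.46132636, -0.15624611]), np.float64(-3.447509765624996), (91.28478240966797, 32.040287017822266, np.float64(12.740859908529334)))
bin rim [[0.641, 0.362, 0.07], [0.613, 0.237, 0.07], [0.429, 0.28, 0.07], [0.461, 0.395, 0.07], [0.458, 0.415, 0.07], [0.608, 0.39, 0.07]]
tote handle [[0.59, -0.368, 0.09], [0.421, -0.36, 0.09]]
lugs [[0.586, -0.303, 0.01], [0.482, -0.294, 0.01], [0.576, -0.439, 0.01], [0.47, -0.43, 0.01]]
```

```bash
cat >> h.py <<'E'
def go(s,x,y,z,yaw):
    R=Rn.from_euler('xyz',[180,0,s["ee_rot"][2]],degrees=True)
    d=R.inv().apply(np.array([x,y,z])-s["tool_pos"])*100
    print("to",(x,y,z,yaw),"linear",d.round(2),"rotz",round(-(yaw-s["ee_rot"][2]),1))
E
python3 - <<'E'
from h import *
from plant import r
go(r.read_state(),.461,-.156,.15,86.5)
E
```

```text
to (0.461, -0.156, 0.15, 86.5) linear [ 37.59 -29.04   7.2 ] rotz -65.8
```

>>> {"fn": "arm_command", "kwargs": {
  "moves": [
    {"linear": [5, -4, 1], "rot": [0, 0, -8]},
    {"linear": [9, -7, 2], "rot": [0, 0, -16]},
    {"linear": [13, -10, 3], "rot": [0, 0, -24]},
    {"linear": [17, -13, 4], "rot": [0, 0, -32]},
    {"linear": [21, -16, 4.5], "rot": [0, 0, -40]},
    {"linear": [25, -19, 5], "rot": [0, 0, -48]},
    {"linear": [29, -22.4, 5.5], "rot": [0, 0, -56]},
    {"linear": [33, -25.5, 6], "rot": [0, 0, -64]},
    {"linear": [36, -27.8, 7], "rot": [0, 0, -65.8]},
    {"linear": [37.6, -29, 7.2], "rot": [0, 0, -65.8]},
    {"linear": [37.6, -29, 7.2], "rot": [0, 0, -65.8]},
    {"linear": [37.6, -29, 7.2], "rot": [0, 0, -65.8]}
  ],
  "claw": 0.6,
  "grip_force": 25
}}

```text
clock: 1.35
tool_pos: [0.4613, -0.1565, 0.1505]
ee_rot: [-180.0, 0.0, 86.7]
wrist_force: [-0.3, 0.6, 0.6]
opening: 0.0528
```

```bash
cat > look.py <<'E'
import sys
from h import *
from plant import r
s=r.read_state(); d=r.read_camera("wrist"); cv2.imwrite(f"pics/{sys.argv[1]}.png",d["pixels"][...,::-1])
T=wristT(s,d); p=d["pixels"];h=cv2.cvtColor(p,cv2.COLOR_RGB2HSV)
print(s["tool_pos"].round(4),s["ee_rot"].round(1),s["wrist_force"].round(1),s["opening"]); print(d["hand_eye"].round(3).tolist(),d["K"].round(1).tolist())
m=((p.max(2)<95)&(h[...,1]<90)).astype(np.uint8)
n,L,st,ce=cv2.connectedComponentsWithStats(m)
for i in range(1,n):
    if st[i,4]>800:
        ys,xs=np.nonzero(L==i); P=cast(d,np.c_[xs,ys],.018,T)[:,:2]; c,y,q=scroll(P); print(ce[i].round(),st[i,4],c.round(4),round(y,1),np.round(q,1))
E
python3 look.py w1
```

```text
[ 0.4613 -0.1565  0.1505] [-180.     0.    86.7] [-0.3  0.6  0.6] 0.05281911193984608
[[-0.001, 0.961, 0.276, 0.075], [1.0, 0.001, -0.0, 0.0], [-0.001, 0.276, -0.961, -0.162], [0.0, 0.0, 0.0, 1.0]] [[290.3, 0.0, 254.6], [0.0, 290.3, 195.4], [0.0, 0.0, 1.0]]
[241. 331.] 33019 [ 0.4531 -0.3147] 86.6 [661.7 173.3 -17.3]
```

View pics/w1.png

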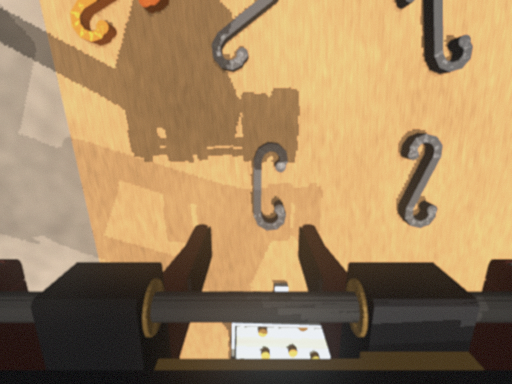

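```bash
sed -i 's/^m=.*/m=((p.max(2)<95)\&(p.max(2).astype(int)-p.min(2)<25)).astype(np.uint8); m[235:]=0/; s/>800/>300/' look.py; python3 look.py w1b; python3 - <<'E'
from h import *
from plant import r
s=r.read_state(); d=r.read_camera("wrist"); print(cast(d,[(258,165),(258,205)],.018,wristT(s,d)))
E
```

```text
[ 0.4611 -0.1572  0.1506] [-180.     0.    86.6] [ 0.1  0.1 -0.2] 0.05272849730724622
[[-0.001, 0.961, 0.276, 0.075], [1.0, 0.001, -0.0, 0.0], [-0.001, 0.276, -0.961, -0.162], [0.0, 0.0, 0.0, 1.0]] [[290.3, 0.0, 254.6], [0.0, 290.3, 195.4], [0.0, 0.0, 1.0]]
[430.  36.] 720 [ 0.629  -0.0277] 17.6 [64.2 15.9  1.4]
[419. 172.] 489 [ 0.6282 -0.1618] -16.2 [82.9 13.   0.5]
[[ 0.4661014  -0.13521224  0.018     ]
 [ 0.46356406 -0.17819316  0.018     ]]
```

>>> {"fn": "arm_command", "kwargs": {
  "moves": [
    {"linear": [0, 0.35, 4]},
    {"linear": [0, 0.35, 8]},
    {"linear": [0, 0.35, 11]},
    {"linear": [0, 0.35, 13]},
    {"linear": [0, 0.35, 14]},
    {"linear": [0, 0.35, 14.6]},
    {"linear": [0, 0.35, 14.6]},
    {"linear": [0, 0.35, 14.6]}
  ]
}}

```text
invalid input
```

>>> {"fn": "arm_command", "kwargs": {
  "moves": [
    {"linear": [0, 0, 0]},
    {"linear": [0, 0, 0]},
    {"linear": [0, 0, 0]},
    {"linear": [0, 0, 0]},
    {"linear": [0, 0, 0]},
    {"linear": [0, 0, 0]},
    {"linear": [0, 0, 0]},
    {"linear": [0, 0, 0]}
  ],
  "claw": 0
}}

```text
invalid input
```

>>> {"fn": "arm_command", "kwargs": {
  "moves": [
    {"linear": [0, 0, -2]},
    {"linear": [0, 0, -5]},
    {"linear": [0, 0, -9]},
    {"linear": [0, 0, -13]},
    {"linear": [0, 0, -17]},
    {"linear": [0, 0, -20]},
    {"linear": [0, 0, -20]},
    {"linear": [0, 0, -20]}
  ]
}}

```text
invalid input
```

```bash
python3 - <<'E'
from h import *
from plant import r
s=r.read_state();print(s["opening"]);go(s,.48,.30,.23,76)
E
```

```text
0.05275465798162926
to (0.48, 0.3, 0.23, 76) linear [45.82 -0.93 -7.92] rotz 10.5
```

>>> {"fn": "arm_command", "kwargs": {
  "moves": [
    {"linear": [0, 0.35, 4], "rot": [0, 0, 0]},
    {"linear": [0, 0.35, 8], "rot": [0, 0, 0]},
    {"linear": [0, 0.35, 11], "rot": [0, 0, 0]},
    {"linear": [0, 0.35, 13], "rot": [0, 0, 0]},
    {"linear": [0, 0.35, 14], "rot": [0, 0, 0]},
    {"linear": [0, 0.35, 14.6], "rot": [0, 0, 0]},
    {"linear": [0, 0.35, 14.6], "rot": [0, 0, 0]},
    {"linear": [0, 0.35, 14.6], "rot": [0, 0, 0]}
  ]
}}

```text
clock: 2.3
tool_pos: [0.4655, -0.1576, 0.0054]
ee_rot: [179.9, 0.0, 86.5]
wrist_force: [0.6, -0.9, 0.7]
opening: 0.0529
```

>>> {"fn": "arm_command", "kwargs": {
  "moves": [
    {"linear": [0, 0, 0], "rot": [0, 0, 0]},
    {"linear": [0, 0, 0], "rot": [0, 0, 0]},
    {"linear": [0, 0, 0], "rot": [0, 0, 0]},
    {"linear": [0, 0, 0], "rot": [0, 0, 0]},
    {"linear": [0, 0, 0], "rot": [0, 0, 0]},
    {"linear": [0, 0, 0], "rot": [0, 0, 0]},
    {"linear": [0, 0, 0], "rot": [0, 0, 0]},
    {"linear": [0, 0, 0], "rot": [0, 0, 0]}
  ],
  "claw": 0
}}

```text
clock: 3.1
tool_pos: [0.4648, -0.1569, 0.0047]
ee_rot: [-180.0, -0.0, 86.5]
wrist_force: [-0.9, 0.8, 1.6]
opening: 0.0081
```

>>> {"fn": "arm_command", "kwargs": {
  "moves": [
    {"linear": [0, 0, -2], "rot": [0, 0, 0]},
    {"linear": [0, 0, -5], "rot": [0, 0, 0]},
    {"linear": [0, 0, -9], "rot": [0, 0, 0]},
    {"linear": [0, 0, -13], "rot": [0, 0, 0]},
    {"linear": [0, 0, -17], "rot": [0, 0, 0]},
    {"linear": [0, 0, -20], "rot": [0, 0, 0]},
    {"linear": [0, 0, -20], "rot": [0, 0, 0]},
    {"linear": [0, 0, -20], "rot": [0, 0, 0]}
  ]
}}

```text
clock: 3.9
tool_pos: [0.4648, -0.157, 0.2047]
ee_rot: [180.0, 0.0, 86.5]
wrist_force: [-0.5, 0.2, -1.0]
opening: 0.0077
```

```bash
python3 - <<'E'
from h import *
from plant import r
s=r.read_state();print(s["opening"]);go(s,.48,.30,.23,76)
E
```

```text
0.0077175899456322725
to (0.48, 0.3, 0.23, 76) linear [45.71 -1.25 -2.53] rotz 10.5
```

>>> {"fn": "arm_command", "kwargs": {
  "moves": [
    {"linear": [3, 0, -1], "rot": [0, 0, 1]},
    {"linear": [7, -0.2, -1.5], "rot": [0, 0, 2]},
    {"linear": [11.5, -0.3, -2], "rot": [0, 0, 3]},
    {"linear": [16, -0.5, -2.5], "rot": [0, 0, 4]},
    {"linear": [20.5, -0.6, -2.5], "rot": [0, 0, 5]},
    {"linear": [25, -0.7, -2.5], "rot": [0, 0, 6]},
    {"linear": [29.5, -0.9, -2.5], "rot": [0, 0, 7.5]},
    {"linear": [34, -1, -2.5], "rot": [0, 0, 9]},
    {"linear": [38, -1.1, -2.5], "rot": [0, 0, 10]},
    {"linear": [42, -1.2, -2.5], "rot": [0, 0, 10.5]},
    {"linear": [44.5, -1.25, -2.5], "rot": [0, 0, 10.5]},
    {"linear": [45.7, -1.25, -2.5], "rot": [0, 0, 10.5]},
    {"linear": [45.7, -1.25, -2.5], "rot": [0, 0, 10.5]},
    {"linear": [45.7, -1.25, -2.5], "rot": [0, 0, 10.5]}
  ]
}}

```text
clock: 5.3
tool_pos: [0.4794, 0.2986, 0.2285]
ee_rot: [-179.9, 0.1, 76.0]
wrist_force: [-0.1, -0.5, -1.0]
opening: 0.0081
```

```bash
python3 look.py w2; python3 -c "
import cv2;a=cv2.imread('pics/w2.png');cv2.imwrite('pics/w2b.png',cv2.resize(a,(800,600)))"
```

```text
[0.4794 0.2986 0.2285] [-1.799e+02  1.000e-01  7.600e+01] [-0.1 -0.5 -1. ] 0.008082904731252817
[[-0.001, 0.961, 0.276, 0.075], [1.0, 0.001, -0.0, 0.0], [-0.001, 0.276, -0.961, -0.162], [0.0, 0.0, 0.0, 1.0]] [[290.3, 0.0, 254.6], [0.0, 290.3, 195.4], [0.0, 0.0, 1.0]]
[493.  85.] 2043 [0.7805 0.3288] 179.8 [68.5 48.4 -0.8]
[298. 156.] 4291 [0.5351 0.2717] 78.2 [219.1 208.9  30.9]
```

View pics/w2b.png

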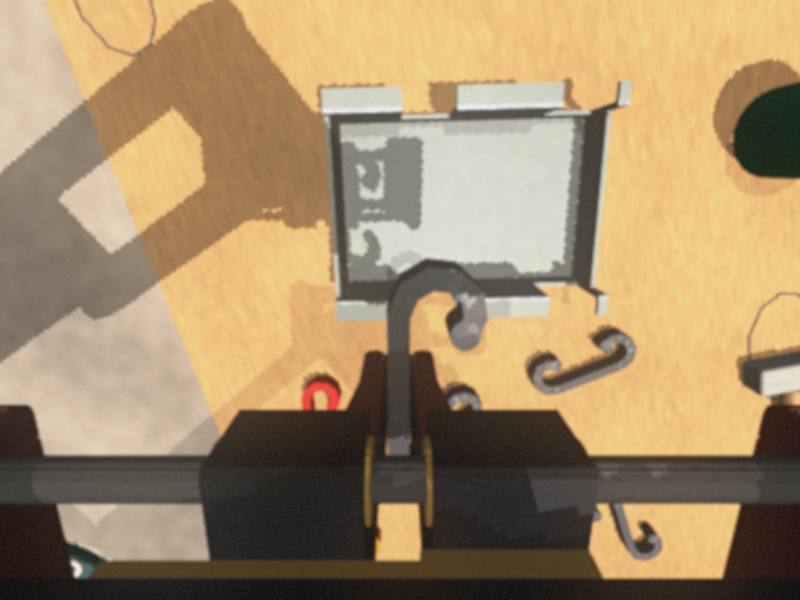

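```bash
cat > b.py <<'E'
from h import *
from plant import r
s=r.read_state(); d=r.read_camera("wrist")
P=cast(d,np.array([(320,88),(631,81),(607,313),(338,319)])*.64,.07,wristT(s,d))[:,:2]
print(P.round(4).tolist(), P.mean(0))
for i in range(4):
    v=P[(i+1)%4]-P[i];print(np.linalg.norm(v),np.degrees(np.arctan2(v[1],v[0])))
b=P.mean(0);a=np.radians(-14)
E
python3 b.py
```

```text
[[0.4623, 0.4355], [0.6576, 0.3908], [0.624, 0.2383], [0.4299, 0.2821]] [0.54344715 0.33667167]
0.20031585948489855 -12.901807283923388
0.1561824801402187 -102.40968591910065
0.1989749092254629 167.27493599855944
0.15681346656634926 78.0786718132974
```

```bash
python3 - <<'E'
from h import *
from plant import r
s=r.read_state();go(s,.5873,.3268,.2285,77.3)
E
```

```text
to (0.5873, 0.3268, 0.2285, 77.3) linear [5.37 9.74 0.07] rotz -1.3
```

>>> {"fn": "arm_command", "kwargs": {
  "moves": [
    {"linear": [2, 3.5, 0], "rot": [0, 0, -1]},
    {"linear": [4, 7, 0], "rot": [0, 0, -1.3]},
    {"linear": [5.4, 9.7, 0], "rot": [0, 0, -1.3]},
    {"linear": [5.4, 9.7, 2], "rot": [0, 0, -1.3]},
    {"linear": [5.4, 9.7, 6], "rot": [0, 0, -1.3]},
    {"linear": [5.4, 9.7, 10], "rot": [0, 0, -1.3]},
    {"linear": [5.4, 9.7, 14], "rot": [0, 0, -1.3]},
    {"linear": [5.4, 9.7, 17], "rot": [0, 0, -1.3]},
    {"linear": [5.4, 9.7, 19.5], "rot": [0, 0, -1.3]},
    {"linear": [5.4, 9.7, 21], "rot": [0, 0, -1.3]},
    {"linear": [5.4, 9.7, 21.7], "rot": [0, 0, -1.3]},
    {"linear": [5.4, 9.7, 21.7], "rot": [0, 0, -1.3]},
    {"linear": [5.4, 9.7, 21.7], "rot": [0, 0, -1.3]}
  ]
}}

```text
clock: 6.7
tool_pos: [0.5882, 0.3291, 0.014]
ee_rot: [179.9, -0.1, 77.3]
wrist_force: [0.4, 0.1, -0.9]
opening: 0.0078
```

>>> {"fn": "arm_command", "kwargs": {
  "moves": [
    {"linear": [0, 0, 0], "rot": [0, 0, 0]},
    {"linear": [0, 0, 0], "rot": [0, 0, 0]},
    {"linear": [0, 0, 0], "rot": [0, 0, 0]},
    {"linear": [0, 0, 0], "rot": [0, 0, 0]},
    {"linear": [0, 0, -2], "rot": [0, 0, 0]},
    {"linear": [0, 0, -6], "rot": [0, 0, 0]},
    {"linear": [0, 0, -10], "rot": [0, 0, 0]},
    {"linear": [0, 0, -14], "rot": [0, 0, 0]},
    {"linear": [0, 0, -17], "rot": [0, 0, 0]},
    {"linear": [0, 0, -18], "rot": [0, 0, 0]},
    {"linear": [0, 0, -18], "rot": [0, 0, 0]}
  ],
  "claw": 0.25
}}

```text
clock: 7.8
tool_pos: [0.5881, 0.3293, 0.1942]
ee_rot: [179.9, -0.1, 77.3]
wrist_force: [0.2, -1.4, -0.1]
opening: 0.022
```

```bash
python3 - <<'E'
from h import *
from plant import r
s=r.read_state();print(s["joint_positions"].round(1));go(s,.477,.137,.15,61)
E
```

```text
[23.4 27.9 78.7  0.  73.2 36. ]
to (0.477, 0.137, 0.15, 61) linear [-21.2   -6.62   4.42] rotz 16.3
```

>>> {"fn": "arm_command", "kwargs": {
  "moves": [
    {"linear": [-4, -1.3, 0], "rot": [0, 0, 5]},
    {"linear": [-8, -2.6, 1], "rot": [0, 0, 10]},
    {"linear": [-12, -3.9, 2], "rot": [0, 0, 15]},
    {"linear": [-16, -5.2, 3], "rot": [0, 0, 16.3]},
    {"linear": [-19.5, -6.2, 4], "rot": [0, 0, 16.3]},
    {"linear": [-21.2, -6.6, 4.4], "rot": [0, 0, 16.3]},
    {"linear": [-21.2, -6.6, 4.4], "rot": [0, 0, 16.3]},
    {"linear": [-21.2, -6.6, 4.4], "rot": [0, 0, 16.3]}
  ],
  "claw": 0.6
}}

```text
clock: 8.6
tool_pos: [0.4771, 0.1369, 0.1483]
ee_rot: [-180.0, -0.0, 61.0]
wrist_force: [-0.5, -0.2, 0.7]
opening: 0.0526
```

```bash
python3 look.py w3
```

```text
[0.4771 0.1369 0.1483] [-180.   -0.   61.] [-0.5 -0.2  0.7] 0.052598747683064974
[[-0.001, 0.961, 0.276, 0.075], [1.0, 0.001, -0.0, 0.0], [-0.001, 0.276, -0.961, -0.162], [0.0, 0.0, 0.0, 1.0]] [[290.3, 0.0, 254.6], [0.0, 290.3, 195.4], [0.0, 0.0, 1.0]]
[107.  24.] 1127 [0.4357 0.3337] 167.5 [42.7 20.3 -0.1]
[230.  36.] 825 [0.5268 0.27  ] 77.4 [195.2  17.4   7.2]
```

View pics/w3.png

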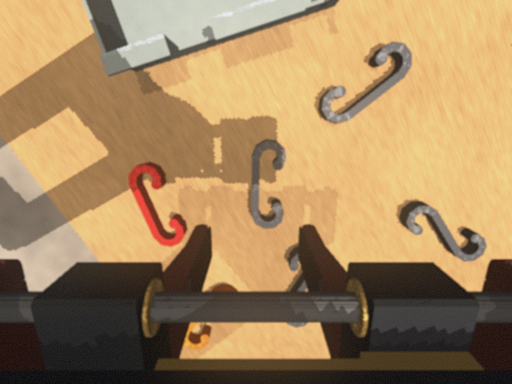

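>>> {"fn": "arm_command", "kwargs": {
  "moves": [
    {"linear": [0, 0.15, 4], "rot": [0, 0, 0]},
    {"linear": [0, 0.15, 8], "rot": [0, 0, 0]},
    {"linear": [0, 0.15, 11], "rot": [0, 0, 0]},
    {"linear": [0, 0.15, 13], "rot": [0, 0, 0]},
    {"linear": [0, 0.15, 14], "rot": [0, 0, 0]},
    {"linear": [0, 0.15, 14.4], "rot": [0, 0, 0]},
    {"linear": [0, 0.15, 14.4], "rot": [0, 0, 0]},
    {"linear": [0, 0.15, 14.4], "rot": [0, 0, 0]}
  ]
}}

```text
clock: 9.45
tool_pos: [0.4787, 0.1362, 0.0055]
ee_rot: [179.9, -0.1, 61.0]
wrist_force: [0.4, 0.0, -0.5]
opening: 0.0526
```

>>> {"fn": "arm_command", "kwargs": {
  "moves": [
    {"linear": [0, 0, 0], "rot": [0, 0, 0]},
    {"linear": [0, 0, 0], "rot": [0, 0, 0]},
    {"linear": [0, 0, 0], "rot": [0, 0, 0]},
    {"linear": [0, 0, 0], "rot": [0, 0, 0]},
    {"linear": [0, 0, 0], "rot": [0, 0, 0]},
    {"linear": [0, 0, 0], "rot": [0, 0, 0]},
    {"linear": [0, 0, 0], "rot": [0, 0, 0]},
    {"linear": [0, 0, -2], "rot": [0, 0, 0]},
    {"linear": [0, 0, -5], "rot": [0, 0, 0]},
    {"linear": [0, 0, -9], "rot": [0, 0, 0]},
    {"linear": [0, 0, -13], "rot": [0, 0, 0]},
    {"linear": [0, 0, -17], "rot": [0, 0, 0]},
    {"linear": [0, 0, -20], "rot": [0, 0, 0]},
    {"linear": [0, 0, -20], "rot": [0, 0, 0]},
    {"linear": [0, 0, -20], "rot": [0, 0, 0]}
  ],
  "claw": 0
}}

```text
clock: 10.95
tool_pos: [0.4775, 0.1358, 0.2047]
ee_rot: [180.0, -0.0, 61.0]
wrist_force: [-0.1, -0.2, -1.8]
opening: 0.008
```

```bash
python3 - <<'E'
from h import *
from plant import r
s=r.read_state();go(s,.5239,.3411,.011,77.3)
E
```

```text
to (0.5239, 0.3411, 0.011, 77.3) linear [20.21 -5.89 19.37] rotz -16.3
```

>>> {"fn": "arm_command", "kwargs": {
  "moves": [
    {"linear": [3, -0.9, 0], "rot": [0, 0, -4]},
    {"linear": [7, -2.1, 0], "rot": [0, 0, -10]},
    {"linear": [11, -3.2, 0], "rot": [0, 0, -16.3]},
    {"linear": [15, -4.4, 0], "rot": [0, 0, -16.3]},
    {"linear": [18.5, -5.4, 0], "rot": [0, 0, -16.3]},
    {"linear": [20.2, -5.9, 0], "rot": [0, 0, -16.3]},
    {"linear": [20.2, -5.9, 3], "rot": [0, 0, -16.3]},
    {"linear": [20.2, -5.9, 7], "rot": [0, 0, -16.3]},
    {"linear": [20.2, -5.9, 11], "rot": [0, 0, -16.3]},
    {"linear": [20.2, -5.9, 15], "rot": [0, 0, -16.3]},
    {"linear": [20.2, -5.9, 17.5], "rot": [0, 0, -16.3]},
    {"linear": [20.2, -5.9, 19], "rot": [0, 0, -16.3]},
    {"linear": [20.2, -5.9, 19.3], "rot": [0, 0, -16.3]},
    {"linear": [20.2, -5.9, 19.3], "rot": [0, 0, -16.3]}
  ]
}}

```text
clock: 12.35
tool_pos: [0.5238, 0.3408, 0.0115]
ee_rot: [-180.0, 0.0, 77.3]
wrist_force: [0.9, 0.1, -1.3]
opening: 0.0073
```

>>> {"fn": "arm_command", "kwargs": {
  "moves": [
    {"linear": [0, 0, 0], "rot": [0, 0, 0]},
    {"linear": [0, 0, 0], "rot": [0, 0, 0]},
    {"linear": [0, 0, 0], "rot": [0, 0, 0]},
    {"linear": [0, 0, 0], "rot": [0, 0, 0]},
    {"linear": [0, 0, -2], "rot": [0, 0, 0]},
    {"linear": [0, 0, -6], "rot": [0, 0, 0]},
    {"linear": [0, 0, -10], "rot": [0, 0, 0]},
    {"linear": [0, 0, -14], "rot": [0, 0, 0]},
    {"linear": [0, 0, -17], "rot": [0, 0, 0]},
    {"linear": [0, 0, -18], "rot": [0, 0, 0]},
    {"linear": [0, 0, -18], "rot": [0, 0, 0]}
  ],
  "claw": 0.25
}}

```text
clock: 13.45
tool_pos: [0.5247, 0.3416, 0.1933]
ee_rot: [179.9, -0.1, 77.3]
wrist_force: [1.1, 0.4, -0.1]
opening: 0.0219
```

```bash
python3 - <<'E'
from h import *
from plant import r
s=r.read_state();go(s,.618,.160,.15,10.4)
E
```

```text
to (0.618, 0.16, 0.15, 10.4) linear [-15.67  13.08   4.33] rotz 66.9
```

>>> {"fn": "arm_command", "kwargs": {
  "moves": [
    {"linear": [-2, 1.7, 0], "rot": [0, 0, 8]},
    {"linear": [-4, 3.4, 1], "rot": [0, 0, 16]},
    {"linear": [-6.5, 5.4, 1.5], "rot": [0, 0, 24]},
    {"linear": [-9, 7.5, 2], "rot": [0, 0, 32]},
    {"linear": [-11, 9.2, 2.5], "rot": [0, 0, 40]},
    {"linear": [-13, 10.9, 3], "rot": [0, 0, 48]},
    {"linear": [-14.5, 12.1, 3.5], "rot": [0, 0, 56]},
    {"linear": [-15.7, 13.1, 4.3], "rot": [0, 0, 64]},
    {"linear": [-15.7, 13.1, 4.3], "rot": [0, 0, 66.9]},
    {"linear": [-15.7, 13.1, 4.3], "rot": [0, 0, 66.9]},
    {"linear": [-15.7, 13.1, 4.3], "rot": [0, 0, 66.9]}
  ],
  "claw": 0.6
}}

```text
clock: 14.55
tool_pos: [0.6161, 0.1591, 0.1469]
ee_rot: [-180.0, 0.2, 10.5]
wrist_force: [-0.7, -0.4, 0.9]
opening: 0.0524
```

```bash
python3 look.py w4
```

```text
[0.6161 0.1591 0.1469] [-180.     0.2   10.5] [-0.7 -0.4  0.9] 0.05244918996407145
[[-0.001, 0.961, 0.275, 0.076], [1.0, 0.001, -0.0, 0.001], [-0.0, 0.275, -0.961, -0.162], [0.0, 0.0, 0.0, 1.0]] [[290.3, 0.0, 254.6], [0.0, 290.3, 195.4], [0.0, 0.0, 1.0]]
[104. 140.] 1489 [0.6392 0.3184] 162.6 [147.5  21.5  -0.4]
[ 18. 179.] 2556 [0.5806 0.4018] 77.5 [128.7  33.9   1.1]
[103. 180.] 1133 [0.5916 0.3187] -1.3 [91.9 37.6  5.1]
[242. 208.] 545 [0.5976 0.1693] 100.5 [47.3 32.7 -1. ]
[429. 192.] 314 [ 0.6391 -0.0031] -156.4 [91.1 20.2 -0.5]
[148. 210.] 374 [0.5751 0.2638] 77.7 [61.9 18.7  3.9]
[ 59. 225.] 540 [0.5347 0.3523] 160.5 [61.  20.6 -0.4]
[109. 227.] 419 [0.5449 0.3056] 10.5 [35.4 18.5  1.1]
```

View pics/w4.png

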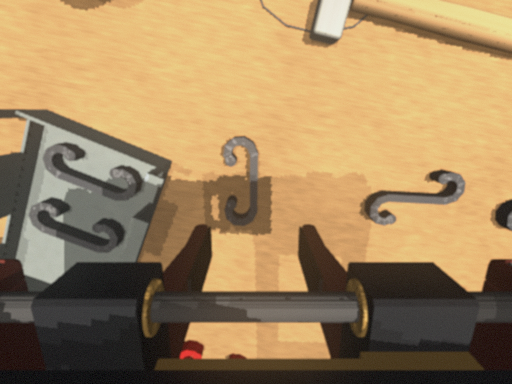

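>>> {"fn": "arm_command", "kwargs": {
  "moves": [
    {"linear": [0, 0, 4], "rot": [0, 0, 0]},
    {"linear": [0, 0, 8], "rot": [0, 0, 0]},
    {"linear": [0, 0, 11], "rot": [0, 0, 0]},
    {"linear": [0, 0, 13], "rot": [0, 0, 0]},
    {"linear": [0, 0, 14], "rot": [0, 0, 0]},
    {"linear": [0, 0, 14.3], "rot": [0, 0, 0]},
    {"linear": [0, 0, 14.3], "rot": [0, 0, 0]},
    {"linear": [0, 0, 14.3], "rot": [0, 0, 0]}
  ]
}}

```text
clock: 15.4
tool_pos: [0.6182, 0.1595, 0.0069]
ee_rot: [-180.0, -0.1, 10.4]
wrist_force: [1.1, 0.0, 0.7]
opening: 0.0528
```

>>> {"fn": "arm_command", "kwargs": {
  "moves": [
    {"linear": [0, 0, 0], "rot": [0, 0, 0]},
    {"linear": [0, 0, 0], "rot": [0, 0, 0]},
    {"linear": [0, 0, 0], "rot": [0, 0, 0]},
    {"linear": [0, 0, 0], "rot": [0, 0, 0]},
    {"linear": [0, 0, 0], "rot": [0, 0, 0]},
    {"linear": [0, 0, 0], "rot": [0, 0, 0]},
    {"linear": [0, 0, 0], "rot": [0, 0, 0]},
    {"linear": [0, 0, -2], "rot": [0, 0, 0]},
    {"linear": [0, 0, -5], "rot": [0, 0, 0]},
    {"linear": [0, 0, -9], "rot": [0, 0, 0]},
    {"linear": [0, 0, -13], "rot": [0, 0, 0]},
    {"linear": [0, 0, -17], "rot": [0, 0, 0]},
    {"linear": [0, 0, -20], "rot": [0, 0, 0]},
    {"linear": [0, 0, -20], "rot": [0, 0, 0]},
    {"linear": [0, 0, -20], "rot": [0, 0, 0]}
  ],
  "claw": 0
}}

```text
clock: 16.9
tool_pos: [0.617, 0.1591, 0.2053]
ee_rot: [-180.0, -0.0, 10.4]
wrist_force: [-0.3, -0.4, -2.4]
opening: 0.008
```

```bash
python3 - <<'E'
from h import *
from plant import r
s=r.read_state();go(s,.4897,.3488,.012,77.3)
E
```

```text
to (0.4897, 0.3488, 0.012, 77.3) linear [ -9.08 -20.96  19.33] rotz -66.9
```

>>> {"fn": "arm_command", "kwargs": {
  "moves": [
    {"linear": [-1, -2, 0], "rot": [0, 0, -8]},
    {"linear": [-2.2, -5, 0], "rot": [0, 0, -16]},
    {"linear": [-3.5, -8, 0], "rot": [0, 0, -24]},
    {"linear": [-4.8, -11, 0], "rot": [0, 0, -32]},
    {"linear": [-6.1, -14, 0], "rot": [0, 0, -40]},
    {"linear": [-7.4, -17, 0], "rot": [0, 0, -48]},
    {"linear": [-8.4, -19.5, 0], "rot": [0, 0, -56]},
    {"linear": [-9.1, -21, 0], "rot": [0, 0, -64]},
    {"linear": [-9.1, -21, 1], "rot": [0, 0, -66.9]},
    {"linear": [-9.1, -21, 4], "rot": [0, 0, -66.9]},
    {"linear": [-9.1, -21, 8], "rot": [0, 0, -66.9]},
    {"linear": [-9.1, -21, 12], "rot": [0, 0, -66.9]},
    {"linear": [-9.1, -21, 15], "rot": [0, 0, -66.9]},
    {"linear": [-9.1, -21, 17.5], "rot": [0, 0, -66.9]},
    {"linear": [-9.1, -21, 19], "rot": [0, 0, -66.9]},
    {"linear": [-9.1, -21, 19.3], "rot": [0, 0, -66.9]},
    {"linear": [-9.1, -21, 19.3], "rot": [0, 0, -66.9]}
  ]
}}

```text
clock: 18.6
tool_pos: [0.4891, 0.3489, 0.0119]
ee_rot: [-179.9, 0.1, 77.3]
wrist_force: [-0.1, 0.6, -1.9]
opening: 0.0079
```

>>> {"fn": "arm_command", "kwargs": {
  "moves": [
    {"linear": [0, 0, 0], "rot": [0, 0, 0]},
    {"linear": [0, 0, 0], "rot": [0, 0, 0]},
    {"linear": [0, 0, 0], "rot": [0, 0, 0]},
    {"linear": [0, 0, 0], "rot": [0, 0, 0]},
    {"linear": [0, 0, -2], "rot": [0, 0, 0]},
    {"linear": [0, 0, -6], "rot": [0, 0, 0]},
    {"linear": [0, 0, -10], "rot": [0, 0, 0]},
    {"linear": [0, 0, -14], "rot": [0, 0, 0]},
    {"linear": [0, 0, -17], "rot": [0, 0, 0]},
    {"linear": [0, 0, -19], "rot": [0, 0, 0]},
    {"linear": [0, 0, -19], "rot": [0, 0, 0]}
  ],
  "claw": 0.25
}}

```text
clock: 19.7
tool_pos: [0.4917, 0.3504, 0.2065]
ee_rot: [179.7, -0.3, 77.3]
wrist_force: [1.0, -0.5, -0.1]
opening: 0.022
```

```bash
python3 - <<'E'
from h import *
from plant import r
s=r.read_state();go(s,.505,-.362,.23,-3)
d=r.read_camera("top");cv2.imwrite("pics/top1.png",cv2.resize(d["pixels"][...,::-1],(800,600),interpolation=cv2.INTER_CUBIC))
E
```

```text
to (0.505, -0.362, 0.23, -3) linear [-69.22  16.91  -2.35] rotz 80.3
```

```bash
python3 - <<'E'
from h import *
from plant import r
s=r.read_state();go(s,.44,-.362,.25,-3)
E
```

```text
to (0.44, -0.362, 0.25, -3) linear [-70.55  10.67  -4.58] rotz 80.3
```

>>> {"fn": "arm_command", "kwargs": {
  "moves": [
    {"linear": [-3, 0.5, -2], "rot": [0, 0, 5]},
    {"linear": [-7, 1.1, -4], "rot": [0, 0, 10]},
    {"linear": [-11.5, 1.8, -4.6], "rot": [0, 0, 15]},
    {"linear": [-16, 2.4, -4.6], "rot": [0, 0, 20]},
    {"linear": [-20.5, 3.1, -4.6], "rot": [0, 0, 25]},
    {"linear": [-25, 3.8, -4.6], "rot": [0, 0, 30]},
    {"linear": [-29.5, 4.5, -4.6], "rot": [0, 0, 35]},
    {"linear": [-34, 5.1, -4.6], "rot": [0, 0, 40]},
    {"linear": [-38.5, 5.8, -4.6], "rot": [0, 0, 45]},
    {"linear": [-43, 6.5, -4.6], "rot": [0, 0, 50]},
    {"linear": [-47.5, 7.2, -4.6], "rot": [0, 0, 55]},
    {"linear": [-52, 7.9, -4.6], "rot": [0, 0, 60]},
    {"linear": [-56.5, 8.5, -4.6], "rot": [0, 0, 65]},
    {"linear": [-61, 9.2, -4.6], "rot": [0, 0, 70]},
    {"linear": [-65, 9.8, -4.6], "rot": [0, 0, 75]},
    {"linear": [-68.5, 10.4, -4.6], "rot": [0, 0, 80.3]},
    {"linear": [-70.5, 10.7, -4.6], "rot": [0, 0, 80.3]},
    {"linear": [-70.5, 10.7, -4.6], "rot": [0, 0, 80.3]},
    {"linear": [-70.5, 10.7, -4.6], "rot": [0, 0, 80.3]},
    {"linear": [-70.5, 10.7, -4.6], "rot": [0, 0, 80.3]}
  ],
  "claw": 0.6
}}

```text
clock: 21.75
tool_pos: [0.4394, -0.3602, 0.2481]
ee_rot: [-179.9, 0.1, -2.8]
wrist_force: [-0.2, -0.3, -0.0]
opening: 0.0524
```

```bash
python3 look.py w5;  python3 -c "
import cv2;a=cv2.imread('pics/w5.png');cv2.imwrite('pics/w5b.png',cv2.resize(a,(800,600)))"; python3 - <<'E'
from h import *
from plant import r
d=r.read_camera("top");cv2.imwrite("pics/top2.png",cv2.resize(d["pixels"][100:300,40:280][...,::-1],(720,600),interpolation=cv2.INTER_CUBIC))
E
```

```text
[ 0.4394 -0.3602  0.2481] [-1.799e+02  1.000e-01 -2.800e+00] [-0.2 -0.3 -0. ] 0.05237664085017773
[[-0.001, 0.961, 0.275, 0.076], [1.0, 0.001, 0.0, 0.001], [-0.0, 0.275, -0.961, -0.162], [0.0, 0.0, 0.0, 1.0]] [[290.3, 0.0, 254.6], [0.0, 290.3, 195.4], [0.0, 0.0, 1.0]]
[480.  48.] 1771 [ 0.5735 -0.6441] 89.8 [1.091e+02 2.260e+01 1.000e-01]
```

View pics/w5b.png

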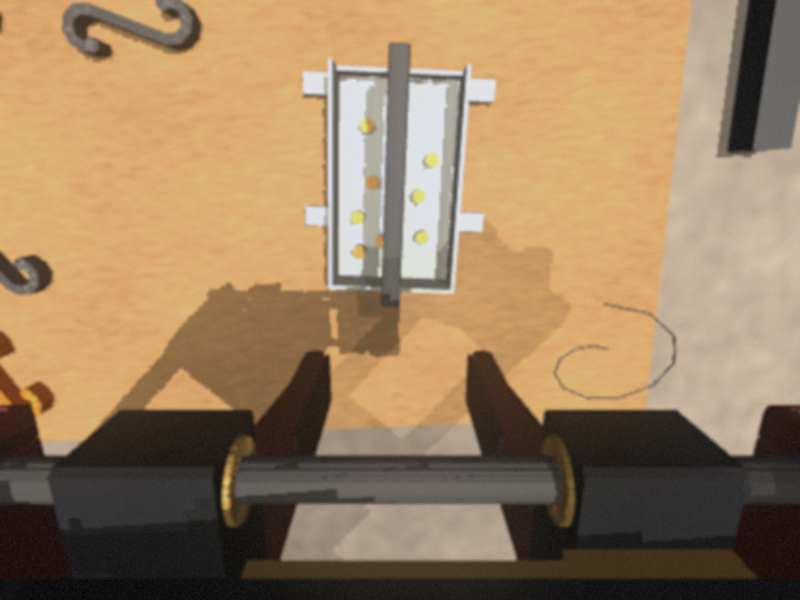

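View pics/top2.png

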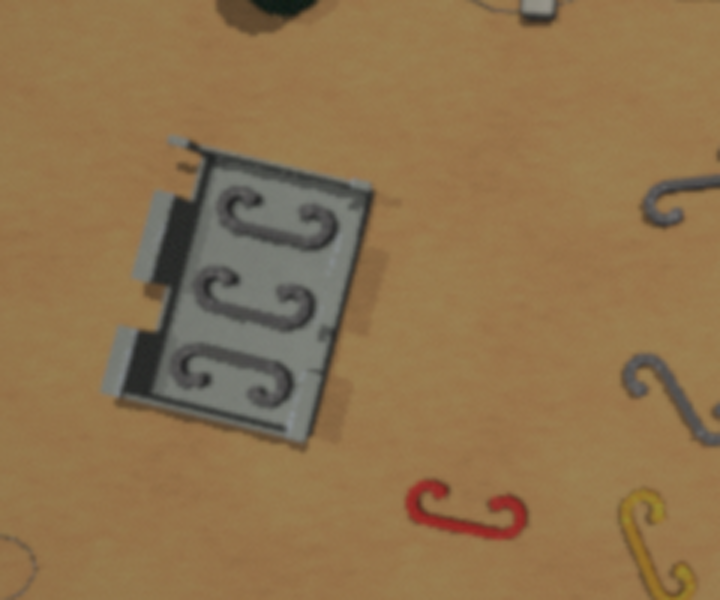

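```bash
python3 - <<'E'
from h import *
from plant import r
s=r.read_state(); d=r.read_camera("wrist");T=wristT(s,d)
P=cast(d,np.array([(389,43),(411,43),(400,292),(382,292)])*.64,.091,T)[:,:2]
f,n=P[:2].mean(0),P[2:].mean(0);v=f-n
print("handle",P.round(4).tolist(),(f+n)/2,np.linalg.norm(v),np.degrees(np.arctan2(v[1],v[0])))
for z in(.006,.01):
    Q=cast(d,np.array([(303,83.5),(496,91),(484,222.5),(305,216.5)])*.64,z,T)[:,:2]
    F,N=Q[:2].mean(0),Q[2:].mean(0);v=F-N
    print("lugs",z,np.linalg.norm(v),np.linalg.norm(Q[0]-Q[1]),np.degrees(np.arctan2(v[1],v[0])),"centre",N+v*30/105, F)
E
```

```text
handle [[0.5953, -0.3632], [0.5946, -0.377], [0.4338, -0.3621], [0.4344, -0.3491]] [ 0.51451644 -0.36282896] 0.16148078275393252 -5.149374794420912
lugs 0.006 0.1064361032331591 0.15738349719330622 -5.2272061411591775 centre [ 0.50830326 -0.36269276] [ 0.58401288 -0.36961912]
lugs 0.01 0.10538308771124925 0.15582643844723432 -5.227206141159168 centre [ 0.50837181 -0.3627143 ] [ 0.5833324  -0.36957214]
```

```bash
python3 - <<'E'
from h import *
from plant import r
s=r.read_state();go(s,.509,-.3627,.066,-5.2)
E
```

```text
to (0.509, -0.3627, 0.066, -5.2) linear [ 6.93 -0.14 18.27] rotz 2.3
```

>>> {"fn": "arm_command", "kwargs": {
  "moves": [
    {"linear": [3, -0.1, 0], "rot": [0, 0, 1]},
    {"linear": [6, -0.1, 0], "rot": [0, 0, 2.3]},
    {"linear": [6.9, -0.1, 1], "rot": [0, 0, 2.3]},
    {"linear": [6.9, -0.1, 4], "rot": [0, 0, 2.3]},
    {"linear": [6.9, -0.1, 8], "rot": [0, 0, 2.3]},
    {"linear": [6.9, -0.1, 12], "rot": [0, 0, 2.3]},
    {"linear": [6.9, -0.1, 15], "rot": [0, 0, 2.3]},
    {"linear": [6.9, -0.1, 17], "rot": [0, 0, 2.3]},
    {"linear": [6.9, -0.1, 18.1], "rot": [0, 0, 2.3]},
    {"linear": [6.9, -0.1, 18.1], "rot": [0, 0, 2.3]},
    {"linear": [6.9, -0.1, 18.1], "rot": [0, 0, 2.3]}
  ]
}}

```text
clock: 23.0
tool_pos: [0.5087, -0.3648, 0.0683]
ee_rot: [180.0, -0.0, -5.2]
wrist_force: [1.1, 0.9, 0.8]
opening: 0.0528
```

>>> {"fn": "arm_command", "kwargs": {
  "moves": [
    {"linear": [0, 0, 0], "rot": [0, 0, 0]},
    {"linear": [0, 0, 0], "rot": [0, 0, 0]},
    {"linear": [0, 0, 0], "rot": [0, 0, 0]},
    {"linear": [0, 0, 0], "rot": [0, 0, 0]},
    {"linear": [0, 0, 0], "rot": [0, 0, 0]},
    {"linear": [0, 0, 0], "rot": [0, 0, 0]},
    {"linear": [0, 0, 0], "rot": [0, 0, 0]},
    {"linear": [0, 0, 0], "rot": [0, 0, 0]}
  ],
  "claw": 0,
  "grip_force": 50
}}

```text
clock: 23.8
tool_pos: [0.5084, -0.3638, 0.0678]
ee_rot: [-179.9, 0.0, -5.3]
wrist_force: [0.1, 6.2, 5.4]
opening: 0.0135
```

```bash
python3 - <<'E'
from h import *
from plant import r
s=r.read_state();print(s);go(s,.509,-.3627,.2,-5.2)
E
```

```text
{'clock': 23.8, 'joint_positions': array([-4.19442798e+01,  3.20855523e+01,  9.18462735e+01,  5.57760707e-02,
        5.61242167e+01,  5.32983896e+01]), 'dq': array([ 0.09429835,  0.12663858, -0.08039478,  0.02931598, -0.06708235,
        0.11455981]), 'effort': array([-2.84065314e+00, -5.53587520e+01, -2.19806296e+01, -1.22913312e+00,
       -1.30793586e+00, -1.10871286e-03]), 'tool_pos': array([ 0.50842568, -0.36384662,  0.06778363]), 'ee_rot': array([-1.79929395e+02,  1.72849307e-02, -5.27377071e+00]), 'wrist_force': array([0.14563461, 6.17768885, 5.40599696]), 'ft_torque': array([ 0.9332475 , -0.01900293,  0.00131194]), 'opening': 0.013520937474716985}
to (0.509, -0.3627, 0.2, -5.2) linear [  0.05  -0.12 -13.22] rotz -0.1
```

>>> {"fn": "arm_command", "kwargs": {
  "moves": [
    {"linear": [0, 0, -0.5], "rot": [0, 0, 0]},
    {"linear": [0, 0, -1.5], "rot": [0, 0, 0]},
    {"linear": [0, 0, -3], "rot": [0, 0, 0]},
    {"linear": [0, 0, -5], "rot": [0, 0, 0]},
    {"linear": [0, 0, -7.5], "rot": [0, 0, 0]},
    {"linear": [0, 0, -10], "rot": [0, 0, 0]},
    {"linear": [0, 0, -12.5], "rot": [0, 0, 0]},
    {"linear": [0, 0, -15], "rot": [0, 0, 0]},
    {"linear": [0, 0, -16.5], "rot": [0, 0, 0]},
    {"linear": [0, 0, -17], "rot": [0, 0, 0]},
    {"linear": [0, 0, -17], "rot": [0, 0, 0]},
    {"linear": [0, 0, -17], "rot": [0, 0, 0]}
  ]
}}

```text
clock: 25.0
tool_pos: [0.5078, -0.3643, 0.2369]
ee_rot: [-180.0, 0.1, -5.3]
wrist_force: [0.2, 0.6, -4.3]
opening: 0.0134
```

```bash
python3 - <<'E'
from h import *
from plant import r
s=r.read_state();print(s["wrist_force"],s["ft_torque"],s["opening"]);go(s,.5434,.3367,.24,167.3)
E
python3 look.py w6
```

```text
[ 0.24814772  0.62121543 -4.33499282] [-0.00283692  0.03855988 -0.04354829] 0.013374843545618909
to (0.5434, 0.3367, 0.24, 167.3) linear [ -2.91 -70.13  -0.31] rotz -172.6
[ 0.5078 -0.3643  0.2369] [-1.8e+02  1.0e-01 -5.3e+00] [ 0.2  0.6 -4.3] 0.013374843545618909
[[-0.001, 0.961, 0.275, 0.076], [1.0, 0.001, 0.0, 0.001], [-0.0, 0.275, -0.961, -0.162], [0.0, 0.0, 0.0, 1.0]] [[290.3, 0.0, 254.6], [0.0, 290.3, 195.4], [0.0, 0.0, 1.0]]
[476.  69.] 2573 [ 0.6008 -0.6438] -90.1 [162.8  21.9   0. ]
[324. 167.] 1540 [ 0.5008 -0.456 ] -95.4 [ 1.842e+02  1.660e+01 -1.000e-01]
[189. 218.] 392 [ 0.4519 -0.2676] -95.1 [51.9 17.1 -0.1]
[254. 227.] 706 [ 0.4283 -0.3571] -5.3 [78.  41.8 10.2]
```

View pics/w6.png

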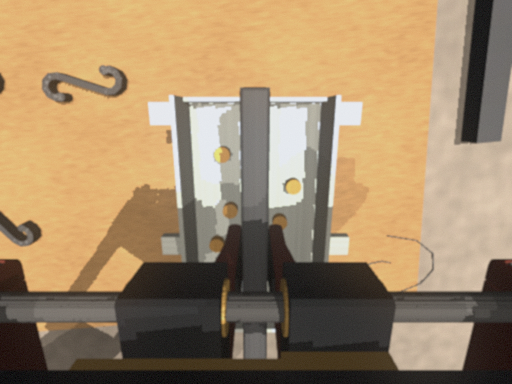

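```bash
python3 - <<'E'
from h import *
from plant import r
s=r.read_state(); d=r.read_camera("wrist");T=wristT(s,d)
for z in(.175,.179):
    Q=cast(d,np.array([(149,113),(361,113),(348,244),(162,244)]),z,T)[:,:2]
    F,N=Q[:2].mean(0),Q[2:].mean(0);v=F-N
    print("lugs",z,np.linalg.norm(v),np.linalg.norm(Q[0]-Q[1]),np.linalg.norm(Q[2]-Q[3]),np.degrees(np.arctan2(v[1],v[0])),"centre",N+v*30/105, F-75/105*v)
P=cast(d,[(242,88),(269,88)],.260,T);print(P)
E
```

```text
lugs 0.175 0.10591358905579845 0.15674831087925026 0.15631193229392112 -5.31749335540602 centre [ 0.50708719 -0.36481745] [ 0.50708719 -0.36481745]
lugs 0.179 0.10401491949569036 0.15393834806788703 0.15350979226284542 -5.317493355406058 centre [ 0.50845414 -0.36494477] [ 0.50845414 -0.36494477]
[[ 0.59402232 -0.36708862  0.26      ]
 [ 0.59289718 -0.37911738  0.26      ]]
```

>>> {"fn": "arm_command", "kwargs": {
  "moves": [
    {"linear": [0, -1, 0], "rot": [0, 0, -3]},
    {"linear": [0, -3, 0], "rot": [0, 0, -8]},
    {"linear": [-0.2, -6, 0], "rot": [0, 0, -16]},
    {"linear": [-0.4, -9.5, 0], "rot": [0, 0, -24]},
    {"linear": [-0.5, -13, 0], "rot": [0, 0, -32]},
    {"linear": [-0.7, -17, 0], "rot": [0, 0, -40]},
    {"linear": [-0.9, -21, 0], "rot": [0, 0, -48]},
    {"linear": [-1, -25, 0], "rot": [0, 0, -56]},
    {"linear": [-1.2, -29, 0], "rot": [0, 0, -64]},
    {"linear": [-1.4, -33, 0], "rot": [0, 0, -72]},
    {"linear": [-1.5, -37, 0], "rot": [0, 0, -80]},
    {"linear": [-1.7, -41, 0], "rot": [0, 0, -88]},
    {"linear": [-1.9, -45, 0], "rot": [0, 0, -96]},
    {"linear": [-2, -49, 0], "rot": [0, 0, -104]},
    {"linear": [-2.2, -53, 0], "rot": [0, 0, -112]},
    {"linear": [-2.4, -57, 0], "rot": [0, 0, -120]},
    {"linear": [-2.5, -61, 0], "rot": [0, 0, -128]},
    {"linear": [-2.7, -64, 0], "rot": [0, 0, -135]},
    {"linear": [-2.8, -66, 0], "rot": [0, 0, -140]},
    {"linear": [-2.8, -66, 0], "rot": [0, 0, -140]}
  ]
}}

```text
clock: 27.1
tool_pos: [0.5406, 0.2979, 0.2365]
ee_rot: [-180.0, -0.1, 135.0]
wrist_force: [-0.4, -0.2, -4.2]
opening: 0.0135
```

```bash
python3 - <<'E'
from h import *
from plant import r
s=r.read_state();print(s["wrist_force"],s["ft_torque"],s["opening"],s["joint_positions"].round(1));go(s,.5434,.3367,.24,167.3)
E
```

```text
[-0.35861136 -0.20152532 -4.24732146] [-0.04793848 -0.0905108  -0.03299556] 0.013502481358637568 [ 22.4  21.3  83.3   0.1  75.5 -22.6]
to (0.5434, 0.3367, 0.24, 167.3) linear [ 2.55  2.94 -0.35] rotz -32.3
```

>>> {"fn": "arm_command", "kwargs": {
  "moves": [
    {"linear": [0.5, 0.6, 0], "rot": [0, 0, -6]},
    {"linear": [1, 1.2, 0], "rot": [0, 0, -12]},
    {"linear": [1.5, 1.8, 0], "rot": [0, 0, -18]},
    {"linear": [2, 2.4, 0], "rot": [0, 0, -24]},
    {"linear": [2.55, 2.9, 0], "rot": [0, 0, -30]},
    {"linear": [2.55, 2.9, 0], "rot": [0, 0, -32.3]},
    {"linear": [2.55, 2.9, 0], "rot": [0, 0, -32.3]},
    {"linear": [2.55, 2.9, 0], "rot": [0, 0, -32.3]},
    {"linear": [2.55, 2.9, 0], "rot": [0, 0, -32.3]}
  ]
}}

```text
clock: 28.0
tool_pos: [0.5438, 0.333, 0.2374]
ee_rot: [-180.0, -0.0, 166.9]
wrist_force: [-0.2, -0.0, -5.0]
opening: 0.0132
```

```bash
python3 look.py w7; python3 - <<'E'
from h import *
from plant import r
s=r.read_state(); print(s["ft_torque"])
d=r.read_camera("top");cv2.imwrite("pics/top3.png",cv2.resize(d["pixels"][100:300,40:280][...,::-1],(720,600),interpolation=cv2.INTER_CUBIC))
E
```

```text
[0.5438 0.333  0.2374] [-180.    -0.   166.9] [-0.2 -0.  -5. ] 0.0131654128638022
[[-0.001, 0.961, 0.277, 0.075], [1.0, 0.001, 0.0, -0.001], [0.0, 0.277, -0.961, -0.162], [0.0, 0.0, 0.0, 1.0]] [[290.3, 0.0, 254.6], [0.0, 290.3, 195.4], [0.0, 0.0, 1.0]]
[256. 166.] 3998 [0.5377 0.3342] 76.9 [195.  145.2   4.3]
[494. 162.] 2434 [0.6147 0.6431] 89.2 [194.2  31.5   4.1]
[324. 156.] 1344 [0.556  0.4233] -103.4 [169.3  15.8  -0. ]
[187. 173.] 1064 [0.5301 0.2417] -103.0 [ 1.678e+02  1.530e+01 -1.000e-01]
[ 0.07223766 -0.11984082 -0.04281178]
```

View pics/w7.png

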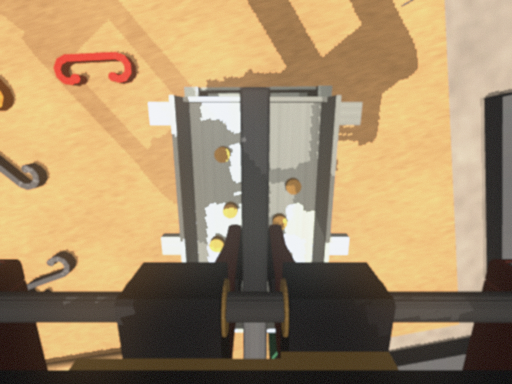

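```bash
python3 - <<'E'
from h import *
from plant import r
d=r.read_camera("top")
P=cast(d,np.array([(102,394),(169,138)])/3+[40,100],.07)[:,:2];v=P[1]-P[0];L=np.linalg.norm(v);u=v/L
print(P,L,np.degrees(np.arctan2(u[1],u[0])),P.mean(0)+.079*np.array([u[1],-u[0]]))
E
```

```text
[[0.45842683 0.43246691]
 [0.65166881 0.39114058]] 0.1976115555465171 -12.071322411548001 [0.53852662 0.33455059]
```

>>> {"fn": "arm_command", "kwargs": {
  "moves": [
    {"linear": [0.1, 0.2, 2], "rot": [0, 0, -0.3]},
    {"linear": [0.2, 0.3, 5], "rot": [0, 0, -0.3]},
    {"linear": [0.2, 0.3, 7.5], "rot": [0, 0, -0.3]},
    {"linear": [0.2, 0.3, 8.5], "rot": [0, 0, -0.3]},
    {"linear": [0.2, 0.3, 8.5], "rot": [0, 0, -0.3]},
    {"linear": [0.2, 0.3, 8.5], "rot": [0, 0, -0.3]},
    {"linear": [0.2, 0.3, 8.5], "rot": [0, 0, -0.3]},
    {"linear": [0.2, 0.3, 8.5], "rot": [0, 0, -0.3]}
  ]
}}

```text
clock: 28.95
tool_pos: [0.5436, 0.3375, 0.1542]
ee_rot: [179.9, 0.1, 167.3]
wrist_force: [0.7, 0.2, -3.5]
opening: 0.0135
```

>>> {"fn": "arm_command", "kwargs": {
  "moves": [
    {"linear": [0, 0, 0], "rot": [0, 0, 0]}
  ]
}}

```text
clock: 29.05
tool_pos: [0.5431, 0.3373, 0.1537]
ee_rot: [179.9, 0.1, 167.3]
wrist_force: [0.1, -0.2, -4.5]
opening: 0.0136
```

```bash
python3 look.py w8|head -1;  python3 -c "
import cv2;a=cv2.imread('pics/w8.png');cv2.imwrite('pics/w8b.png',cv2.resize(a,(800,600)))"; python3 - <<'E'
from h import *
from plant import r
s=r.read_state();go(s,.5428,.3363,.1348,167.2)
d=r.read_camera("scene");cv2.imwrite("pics/sc1.png",cv2.resize(d["pixels"][80:210,240:410][...,::-1],(780,596),interpolation=cv2.INTER_CUBIC))
E
```

```text
[0.5431 0.3373 0.1537] [1.799e+02 1.000e-01 1.673e+02] [ 0.1 -0.2 -4.5] 0.01358446753715573
to (0.5428, 0.3363, 0.1348, 167.2) linear [-0.01 -0.09  1.87] rotz 0.1
```

View pics/w8b.png

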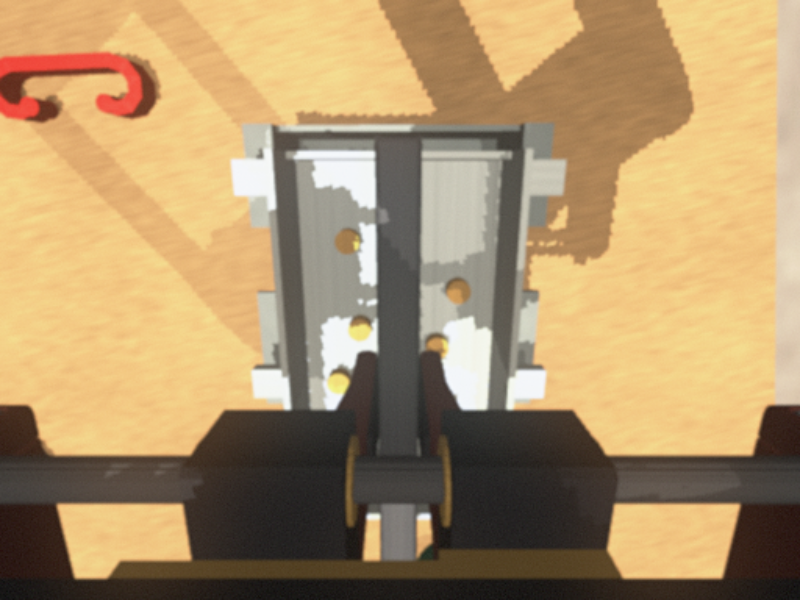

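View pics/sc1.png

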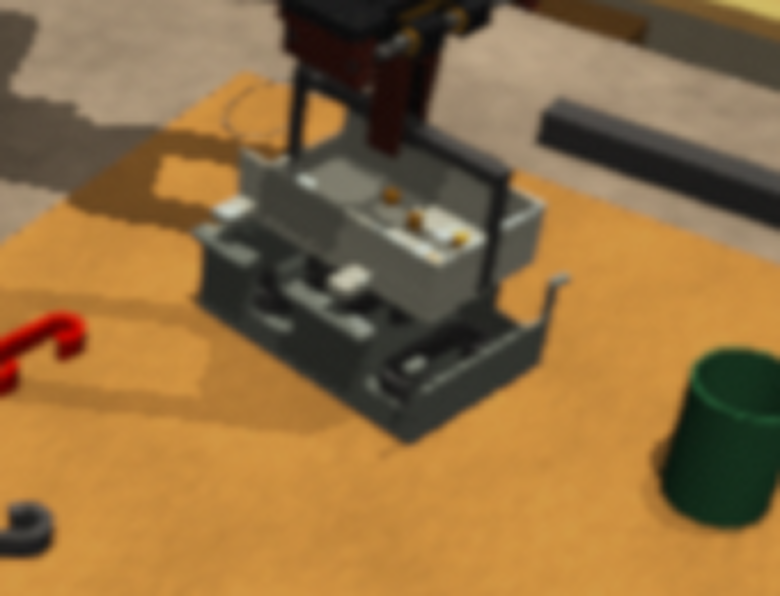

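```bash
python3 - <<'E'
from h import *
from plant import r
s=r.read_state(); d=r.read_camera("wrist");T=wristT(s,d)
P=cast(d,np.array([(244,124),(553,124)])*.64,.07,T)[:,:2]; a=np.radians(-12.7)
print(P,np.linalg.norm(P[0]-P[1]),P.mean(0)+.099*np.array([np.cos(a),np.sin(a)]))
E
```

```text
[[0.42817409 0.28302151]
 [0.46248077 0.43490257]] 0.15570743688401584 [0.54190535 0.33719727]
```

>>> {"fn": "arm_command", "kwargs": {
  "moves": [
    {"linear": [0, 0, 0.5], "rot": [0, 0, 0]},
    {"linear": [0, 0, 1], "rot": [0, 0, 0]},
    {"linear": [0, 0, 1.3], "rot": [0, 0, 0]},
    {"linear": [0, 0, 1.5], "rot": [0, 0, 0]},
    {"linear": [0, 0, 1.6], "rot": [0, 0, 0]},
    {"linear": [0, 0, 1.6], "rot": [0, 0, 0]}
  ]
}}

```text
clock: 29.8
tool_pos: [0.5425, 0.337, 0.1365]
ee_rot: [-180.0, -0.0, 167.3]
wrist_force: [0.3, -0.1, -4.8]
opening: 0.0137
```

Centre agrees within about 1 mm. Lower in small steps to contact.

>>> {"fn": "arm_command", "kwargs": {
  "moves": [
    {"linear": [0, 0, 0.05], "rot": [0, 0, 0]},
    {"linear": [0, 0, 0.1], "rot": [0, 0, 0]},
    {"linear": [0, 0, 0.15], "rot": [0, 0, 0]},
    {"linear": [0, 0, 0.2], "rot": [0, 0, 0]},
    {"linear": [0, 0, 0.2], "rot": [0, 0, 0]},
    {"linear": [0, 0, 0.2], "rot": [0, 0, 0]}
  ]
}}

```text
clock: 30.4
tool_pos: [0.5426, 0.3371, 0.1348]
ee_rot: [180.0, 0.0, 167.3]
wrist_force: [-0.5, 0.1, -3.2]
opening: 0.0136
```

>>> {"fn": "arm_command", "kwargs": {
  "moves": [
    {"linear": [0, 0, 0.05], "rot": [0, 0, 0]},
    {"linear": [0, 0, 0.1], "rot": [0, 0, 0]},
    {"linear": [0, 0, 0.1], "rot": [0, 0, 0]},
    {"linear": [0, 0, 0.1], "rot": [0, 0, 0]}
  ]
}}

```text
clock: 30.8
tool_pos: [0.5427, 0.3372, 0.1348]
ee_rot: [180.0, 0.0, 167.3]
wrist_force: [-2.5, -1.4, 5.1]
opening: 0.0138
```

>>> {"fn": "arm_command", "kwargs": {
  "moves": [
    {"linear": [0, 0, 0], "rot": [0, 0, 0]},
    {"linear": [0, 0, 0], "rot": [0, 0, 0]},
    {"linear": [0, 0, 0], "rot": [0, 0, 0]},
    {"linear": [0, 0, 0], "rot": [0, 0, 0]},
    {"linear": [0, 0, 0], "rot": [0, 0, 0]},
    {"linear": [0, 0, 0], "rot": [0, 0, 0]},
    {"linear": [0, 0, -2], "rot": [0, 0, 0]},
    {"linear": [0, 0, -5], "rot": [0, 0, 0]},
    {"linear": [0, 0, -9], "rot": [0, 0, 0]},
    {"linear": [0, 0, -13], "rot": [0, 0, 0]},
    {"linear": [3, 0, -15], "rot": [0, 0, 0]},
    {"linear": [5, 0, -15], "rot": [0, 0, 0]},
    {"linear": [5, 0, -15], "rot": [0, 0, 0]},
    {"linear": [5, 0, -15], "rot": [0, 0, 0]}
  ],
  "claw": 0.5
}}

```text
clock: 32.2
tool_pos: [0.4938, 0.348, 0.2836]
ee_rot: [-180.0, 0.0, 167.4]
wrist_force: [0.2, -0.0, -0.2]
opening: 0.0439
```

```bash
python3 look.py w9|head -1;  python3 - <<'E'
from h import *
from plant import r
a=cv2.imread('pics/w9.png')
d=r.read_camera("scene");b=cv2.resize(d["pixels"][80:210,240:410][...,::-1],(500,384),interpolation=cv2.INTER_CUBIC)
cv2.imwrite("pics/fin.png",cv2.resize(np.hstack([a[:,60:360],b]),(800,384)))
E
```

```text
[0.4938 0.348  0.2836] [-180.     0.   167.4] [ 0.2 -0.  -0.2] 0.0439122565502885
```

View pics/fin.png

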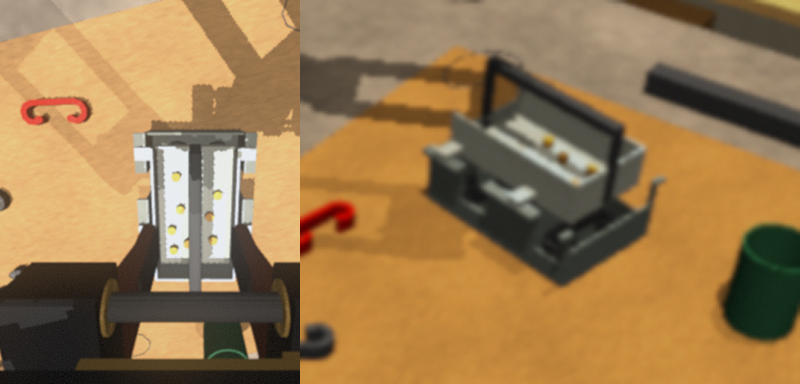

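```bash
python3 -c "
from plant import r
print(r.close_job(), r.read_state()['clock'])"
```

```text
the job is handed in; nothing more can be done
the job is handed in; nothing more can be done
```

The three C-scrolls are in the bin and the tote is stacked on its rim, turned half a turn with its low end over the bin's high end. I handed the job in just after 32 s on the robot's clock. It reports no verdict, so I only have my own checks.

- **Scrolls:** after the third release, the top camera showed all three C-scrolls flat in the bin. I never went near the hammer. The S-scrolls looked unmoved in the images, but I did not measure any of these against the start.
- **Tote position:** just before the tote touched down, the wrist camera put the bin's centre within about 1 mm of the gripper. The tote was centred in the grip to about 1 mm.
- **Tote height:** it met the rim with the gripper at z = 0.1348 m. That puts the handle about 152 mm above the bin's underside, inside the 148 to 155 mm range.
- **After release:** in the last pictures the tote looked level with its lugs on the rim. The gripper was clear with almost no force on it. I did not measure the tote's position again after letting go.

**Disagreement:** the top camera placed the bin centre about 5 mm away in x and 2 mm in y from the wrist camera's estimate. I went with the wrist camera, because the top camera had also been about 3.5 mm off in x on the first scroll and the wrist camera's position gave a good grip.

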